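# Herd the vials into the loading frame with a straightedge

### The job

Take the straightedge by its blue grip and use it to gather all five white-capped vials, the stray one included, in front of its flat face, squared up to the mouth of the three-sided loading frame but still outside it, then push them together as one group into the frame until every one is fully inside; finally draw the straightedge back out of the frame and leave it standing on the worktop. Move the vials only with the straightedge, never with the gripper, and keep them upright throughout. Leave the black-capped vial, the flask, the beaker and the dish where they stand.

Things in the scene. Friction and masses are not known exactly. Their poses are not given: they have to be found in the camera images.
- straightedge: Loose aluminium angle, 150 mm long (along its y), 44 mm deep (x from -29 to +15 mm), 0.25 kg, standing on the worktop on its 4 mm thick base leg. The flat pushing face is the outer side of the 30 mm high, 4 mm thick upright leg at x = +15 mm and looks to +x. An upright post in the middle carries a blue grip, 16 mm (x) by 40 mm (y), from 70 to 115 mm above the underside, centred at x = -6 mm, y = 0. Origin: on the underside, middle of its length; z up.
- straightedge_face (a point): Middle of the straightedge's pushing face at its lower edge (15 mm ahead of the straightedge's origin); axes as the straightedge: +x away from the face, y along its length.
- frame: Steel three-sided loading frame, fixed on the worktop, no floor (vials slide in on the worktop). Inside 180 mm wide (y from -90 to +90 mm) and 80 mm deep (x from 0 to +80 mm); walls 6 mm thick, 28 mm high, at both sides and at the back; round wall ends at the mouth reach to y = +-95 mm, small foot tabs outside to y = +-109 mm. Origin: middle of the open mouth, on the worktop; +x points into the frame, z up.
- frame_mouth (a point): Middle of the frame's open mouth, the frame's origin, same axes. Note: a tall grey control cabinet (fixed, over 0.5 m high, front at about x = 0.76 m, y from -0.17 to 0.07 m in the world) stands behind the lane before the mouth; keep the wrist clear of it.
- vial_a: White-capped clear glass sample vial, 28 mm in diameter, 62 mm high, 22 g, standing loose. Origin: centre of its underside, z up along its axis. To go into the frame.
- vial_b: White-capped clear glass sample vial, 28 mm in diameter, 62 mm high, 22 g, standing loose. Origin: centre of its underside, z up along its axis. To go into the frame.
- vial_c: White-capped clear glass sample vial, 28 mm in diameter, 62 mm high, 22 g, standing loose. Origin: centre of its underside, z up along its axis. To go into the frame.
- vial_d: White-capped clear glass sample vial, 28 mm in diameter, 62 mm high, 22 g, standing loose. Origin: centre of its underside, z up along its axis. To go into the frame.
- vial_e: White-capped clear glass sample vial, 28 mm in diameter, 62 mm high, 22 g, standing loose. Origin: centre of its underside, z up along its axis. To go into the frame. Starts as the stray, to one side of the other four (either side).
- black_vial: Black-capped sample vial with pale blue content, same size as the white-capped ones; stands loose on one side of the lane before the frame, the stray white-capped vial on the other. Origin: centre of its underside. Not to be moved.
- bystander_flask: Conical glass flask with blue screw cap, 69 mm in diameter, 123 mm high, standing loose beside the frame. Origin: centre of its underside. Not to be moved.
- bystander_beaker: Low clear beaker, 53 mm in diameter, 66 mm high, standing loose beside the frame. Origin: centre of its underside. Not to be moved.
- bystander_dish: Clear plastic dish, 60 mm in diameter, 13 mm high, standing loose beside the lane. Origin: centre of its underside. Not to be moved.

How it is judged:
By the outcome, as a careful person would: the job done as asked, in the order asked, and still so for the second after the job is handed in, with the robot touching nothing.
It also fails if it takes over 48 s, if anything falls off the work surface, if the arm or the gripper's body presses on something with over 40 N, if the wrist force passes 120 N, or if a joint passes its speed limit or range.

### The arm

A 6-joint arm with a two-finger parallel gripper is mounted at the origin on a cart in front of the work surface, level with it; the furniture and walls round the work are solid. World frame = base frame: x ahead of the robot, y to its left, z up, the work surface at z = 0. Lengths are in m, angles in rad, forces in N, time in s.
With the tool pointing down it reaches from about 0.3 to 0.875 m from the base axis. Payload 6.4 kg.
Tool frame: the origin (TCP) lies on the mounting face of the last link; the fingertips stand 173 mm ahead of it and the grasp point (between the pads) lies 155 mm ahead of it (ctrl.grip_point_offset is the distance from the TCP to the grasp point, in m); z points along the fingers, y is the line along which they close (so a half turn about z gives the same grasp; the last joint's range is limited). The gripper opens to 85 mm and grips with 20 to 120 N. Pads are 22 mm wide; open, the fingers measure 114 mm over their backs; the gripper's body (76 mm by 85 mm) begins 54 mm behind the grasp point. The pads swing forward as they close: fully open they stand 13 mm farther back than shut.
Start: joints at [0.976, 0.181, 1.607, -0, 1.354, -0.206], TCP at [0.218, 0.532, 0.405] pointing down, gripper open.
Joint ranges: [-2.99, 2.99], [-0.89, 2.07], [0.3, 2.58], [-1.14, 4.28], [0, 2.63], [-3.12, 3.12]. Speed limits (rad/s): [2.57, 2.57, 3.01, 3.14, 3.14, 3.14].

### API

Orientations are given as a unit quaternion [w, x, y, z].
In Python, from bench import status, imaging, ctrl, models gives the robot as it stands.
- The arm moves only by the tool send_rows, never from a script. Its argument "commands" is a list that holds one entry, the list of rows, each a list of 6 numbers: the shift along the tool's x, y, z normalised to -1 to 1, where 1 is 3 cm, then the turn, a rotation vector about the tool's x, y, z normalised to -1 to 1, where 1 is 0.1 rad. A call has 1 to 8 rows; each row shifts and turns the commanded pose from where the row before left it, along the tool's axes as they then stand; what a row does not reach is not made up. A row lasts 1/12 s, in which the tool goes at most 41.7 mm and 7.16 degrees, less where a joint would pass 70% of its speed; a pose out of reach is approached as far as the arm can. A call with a number of a shift or a turn outside -1 to 1 is refused whole. A call with a gripper value outside its range is refused whole. "jaw" is the opening, from 0 (shut) to 1 (fully open), set as the call begins (left out, the last holds). The fingers move at their own pace and stop on an object; the grip force is fixed at half the most. Time passes only in rows, so rows that do not move let the fingers close. It gives the time, the measured TCP pose, the force, the opening and the grip force at its end, in the units of the state.
- status.get_obs(): the state, without advancing time (a new reading comes with each control period).
- imaging.camera(name): name is "scene" or "top" or "wrist"; returns a dict with "image" (384x512x3 uint8, blue, green, red), "depth" (384x512 float32, m along the optical axis (not along the pixel's ray), 0 where there is no reading), "mtx" (3x3 intrinsics, pixels), "pose" (4x4, takes a point from camera to world coordinates). Camera axes: x right, y down, z forward; pixel columns grow to the right and rows downward; lengths in m; the calibration is good to about 2 mm. A picture is of the moment at which its call begins.
- ctrl.hand_in(): hands the job in; it is judged then, once.
Trained networks look in a picture, given as the dict that the camera call returned (one of the last four; its "shot" number tells which), for a name from the list of things; names that differ only in an ending like _2 or _b are one class to them, and where a whole thing is asked for, a point or a joint stands for the part that bears it (a point fixed in the world has none). Each returns a list of dicts, best first, with "confidence" (0 to 1); they miss things now and then, are a little off and sometimes report something else, mostly with a low value. They report only what shows in the picture. A call takes as long as a camera call.
- models.recognise(picture, name): "centre" ([column, row] in pixels, amid what is visible of it).
- models.regions_of(picture, name): "region" (384x512 bool, what is visible of it) and "centre" ([column, row] in pixels, amid what is visible of it).
The state is a dict: "time_s": time; "q": joint angles; "dq": joint speeds; "joint_efforts": joint torques, N m; "eef_pos": TCP position; "eef_rot": TCP orientation; "wrist_force": force on the tool from outside, world axes, zero at the start; "torque": the same for the moment, N m; "opening": opening from 0.0 (shut) to 1.0 (fully open); "grasp_force": force on a finger pad.
Only numpy, scipy, OpenCV 4.12 (cv2) and the standard library are available. Lean on these libraries where they do the work, as an engineer would, in place of code of your own. Each camera call takes 0.05 s, during which the arm holds its last target. There are 200 camera calls.

## Working session

There is one attempt and no reset: what is moved stays moved. The work goes in short steps, Python scripts to look and compute and a tool call to move; the robot and the scene stay as the last step left them, time stands still between calls to the robot, and variables do not carry over. Pictures are saved under pics/ and viewed, at most 12 in all, crops included, and the job is handed in when it is done.

Besides the shell and the picture viewer there is one more tool, called after "Request:" as a command line: name --argument value ..., lists and objects as JSON in quotes. send_rows: Moves the arm, as the interface text tells. Its arguments: {"type":"object","properties":{"commands":{"type":"array"},"jaw":{"type":"number"}},"required":["commands"]}

```bash
mkdir -p pics; ls; cat > h.py <<'E'
import numpy as np, cv2
from bench import status, imaging, ctrl, models
def world(p,uv,d):
    K=p["mtx"];c=np.array([(uv[0]-K[0,2])/K[0,0]*d,(uv[1]-K[1,2])/K[1,1]*d,d,1]);return (np.array(p["pose"])@c)[:3]
def onplane(p,uv,z):
    a=world(p,uv,0.0);b=world(p,uv,1.0);t=(z-a[2])/(b[2]-a[2]);return a+t*(b-a)
def cloud(p,m=None):
    d=p["depth"];m=(d>0) if m is None else (m&(d>0))
    v,u=np.nonzero(m);z=d[v,u];K=p["mtx"]
    c=np.stack([(u-K[0,2])/K[0,0]*z,(v-K[1,2])/K[1,1]*z,z,np.ones_like(z)]);return (np.array(p["pose"])@c)[:3].T
E
python3 - <<'E'
from h import *
s=status.get_obs();print(s["time_s"],s["eef_pos"],s["eef_rot"])
ims=[]
for n in["top","scene"]:
    p=imaging.camera(n);ims.append(p["image"]);cv2.imwrite(f"pics/{n}0.png",p["image"])
    print(n,np.round(p["pose"],3).tolist())
    for o in["straightedge","frame","vial_a","black_vial","bystander_flask","bystander_beaker","bystander_dish"]:
        for r in models.regions_of(p,o):
            c=cloud(p,r["region"])
            if r["confidence"]>.25:print(o,round(r["confidence"],2),np.round(r["centre"]),np.round(np.median(c,0),3) if len(c) else None,np.round(np.percentile(c,[2,98],axis=0),3).tolist() if len(c) else None)
E
```

```text
pics
0.0 [0.21781986 0.53187715 0.40379647] [-3.42620462e-04  1.93192573e-01  9.81160472e-01 -8.00009123e-04]
top [[-0.011, -0.994, 0.106, 0.401], [-1.0, 0.012, 0.005, -0.087], [-0.006, -0.106, -0.994, 1.262], [0.0, 0.0, 0.0, 1.0]]
straightedge 0.61 [168. 179.] [0.571 0.173 0.005] [[0.508, 0.136, -0.003], [0.644, 0.216, 0.115]]
frame 0.96 [328. 173.] [ 0.577 -0.308  0.021] [[0.429, -0.327, -0.004], [0.639, -0.233, 0.032]]
vial_a 0.39 [259. 202.] [ 0.505 -0.095  0.06 ] [[0.494, -0.107, 0.002], [0.518, -0.083, 0.065]]
vial_a 0.38 [259. 214.] [ 0.465 -0.1    0.061] [[0.454, -0.111, 0.038], [0.476, -0.088, 0.064]]
black_vial 0.58 [250. 158.] [ 0.631 -0.075  0.058] [[0.623, -0.087, 0.005], [0.644, -0.063, 0.066]]
bystander_flask 0.67 [328. 236.] [ 0.384 -0.295  0.051] [[0.356, -0.321, 0.008], [0.413, -0.275, 0.124]]
bystander_beaker 0.59 [312. 141.] [ 0.693 -0.276  0.021] [[0.662, -0.297, -0.004], [0.712, -0.248, 0.066]]
bystander_dish 0.76 [282. 147.] [ 0.679 -0.173  0.001] [[0.651, -0.201, -0.005], [0.707, -0.147, 0.013]]
scene [[-0.779, -0.302, 0.549, 0.078], [-0.626, 0.342, -0.7, 0.52
[... 545 characters left out ...]
.54 [268. 192.] [ 0.503 -0.086  0.034] [[0.494, -0.207, -0.001], [0.576, -0.081, 0.063]]
vial_a 0.53 [278. 184.] [ 0.509 -0.13   0.046] [[0.501, -0.145, 0.008], [0.521, -0.125, 0.062]]
black_vial 0.6 [219. 183.] [ 0.631 -0.067  0.036] [[0.624, -0.155, 0.001], [0.736, -0.06, 0.063]]
bystander_flask 0.65 [357. 178.] [ 0.378 -0.29   0.045] [[0.354, -0.497, -0.001], [0.435, -0.272, 0.122]]
bystander_flask 0.41 [282. 200.] [ 0.463 -0.089  0.037] [[0.455, -0.103, 0.005], [0.477, -0.084, 0.062]]
bystander_beaker 0.65 [253. 154.] [ 0.678 -0.255  0.041] [[0.663, -0.295, 0.004], [0.71, -0.246, 0.065]]
bystander_dish 0.73 [236. 177.] [ 0.677 -0.18   0.005] [[0.649, -0.203, 0.0], [0.707, -0.143, 0.013]]
```

View pics/top0.png

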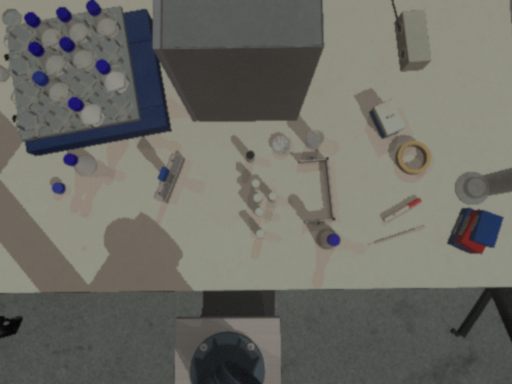

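View pics/scene0.png

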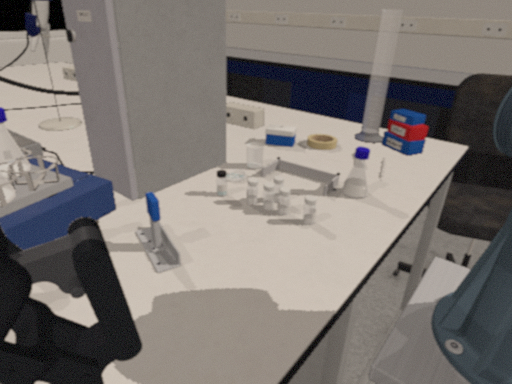

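The top view shows the straightedge at about (168,179) px and its blue grip at (163,174). The frame is at (315,185), open to image-left (world +y). Four vials are near (259,200), the stray is at (260,234), and the black cap is at (250,155). Next I'll fit the poses.

```bash
python3 - <<'E'
from h import *
from scipy.optimize import minimize
P={n:imaging.camera(n) for n in["top","scene"]}
# vials: caps from top, depth in z 0.05..0.07
c=cloud(P["top"]);g=(c[:,2]>.048)&(c[:,2]<.072)&(c[:,0]>.34)&(c[:,0]<.68)&(c[:,1]>-.2)&(c[:,1]<-.03)
im=np.zeros((400,200),np.uint8);q=c[g];im[((q[:,0]-.33)*1000).astype(int),((q[:,1]+.22)*1000).astype(int)]=1
im=cv2.dilate(im,np.ones((5,5)));n,l,s,ce=cv2.connectedComponentsWithStats(im)
print("caps",[(round(a[1]/1000+.33,3),round(a[0]/1000-.22,3),int(t[4])) for a,t in zip(ce[1:],s[1:])])
for k,p in P.items():
    r=models.regions_of(p,"straightedge")[0];c=cloud(p,cv2.dilate(r["region"].astype(np.uint8),np.ones((3,3)))>0)
    gr=c[(c[:,2]>.075)&(c[:,2]<.12)];print(k,"grip",np.round(gr.mean(0),3),np.round(np.percentile(gr,[3,97],0),3).tolist(),len(gr),cv2.minAreaRect((gr[:,:2]*1000).astype(np.float32)))
    top=gr[gr[:,2]>.108];print("griptop",len(top),cv2.minAreaRect((top[:,:2]*1000).astype(np.float32)) if len(top)>3 else 0)
    lo=c[(c[:,2]<.036)&(c[:,2]>-.002)];up=lo[lo[:,2]>.02]
    print("lowrect",cv2.minAreaRect((lo[:,:2]*1000).astype(np.float32)))
    if len(up)>5:
        v=cv2.fitLine((up[:,:2]*1000).astype(np.float32),cv2.DIST_HUBER,0,.01,.01).ravel();print("upright",len(up),v,np.round(np.percentile(up,[2,98],0),3).tolist())
    r=models.regions_of(p,"frame")[0];c=cloud(p,r["region"]);u=c[(c[:,2]>.018)&(c[:,2]<.035)&(c[:,1]>-.36)]
    print("framerect",len(u),cv2.minAreaRect((u[:,:2]*1000).astype(np.float32)))
    w=u[(u[:,1]<-.295)];v=cv2.fitLine((w[:,:2]*1000).astype(np.float32),cv2.DIST_HUBER,0,.01,.01).ravel();print("back?",v)
    np.save(f"pics/fr_{k}.npy",u)
    m=cv2.resize(p["image"][120:260,130:350] if k=="top" else p["image"][140:290,120:390],None,fx=2.9,fy=2.9,interpolation=cv2.INTER_CUBIC);cv2.imwrite(f"pics/{k}1.png",m)
E
```

```text
caps [(np.float64(0.401), np.float64(-0.102), 577), (np.float64(0.466), np.float64(-0.1), 576), (np.float64(0.507), np.float64(-0.095), 618), (np.float64(0.511), np.float64(-0.141), 609), (np.float64(0.55), np.float64(-0.091), 590), (np.float64(0.637), np.float64(-0.076), 618)]
top grip [0.574 0.173 0.105] [[0.557, 0.163, 0.079], [0.592, 0.185, 0.117]] 118 ((575.4862060546875, 175.73370361328125), (16.446001052856445, 39.3087043762207), 69.34004974365234)
griptop 76 ((575.8916015625, 175.8192901611328), (16.019691467285156, 38.62108612060547), 69.1938247680664)
lowrect ((578.7876586914062, 184.65927124023438), (70.65900421142578, 158.52381896972656), 70.66514587402344)
upright 104 [ 9.2975330e-01 -3.6818311e-01  5.6791577e+02  1.5850597e+02] [[0.503, 0.132, 0.02], [0.635, 0.184, 0.034]]
framerect 259 ((532.54638671875, -276.3921813964844), (193.18450927734375, 88.99276733398438), 4.604829788208008)
back? [ 9.9776244e-01  6.6858627e-02  5.3639838e+02 -3.1585422e+02]
scene grip [0.569 0.183 0.099] [[0.557, 0.171, 0.077], [0.592, 0.19, 0.115]] 322 ((575.0730590820312, 178.5910186767578), (15.997518539428711, 38.892948150634766), 70.83375549316406)
griptop 116 ((575.126220703125, 178.50424194335938), (15.622926712036133, 38.750064849853516), 70.41897583007812)
lowrect ((644.9876708984375, 135.10987854003906), (70.51812744140625, 313.97607421875), 61.24314880371094)
upright 209 [ 9.3594760e-01 -3.5213923e-01  5.4541919e+02  1.7123697e+02] [[0.501, 0.146, 0.02], [0.601, 0.188, 0.035]]
framerect 375 ((533.0045166015625, -274.79388427734375), (195.30535888671875, 90.97550201416016), 4.107174873352051)
back? [ 9.9749810e-01  7.0693314e-02  5.3422430e+02 -3.1420444e+02]
```

View pics/top1.png

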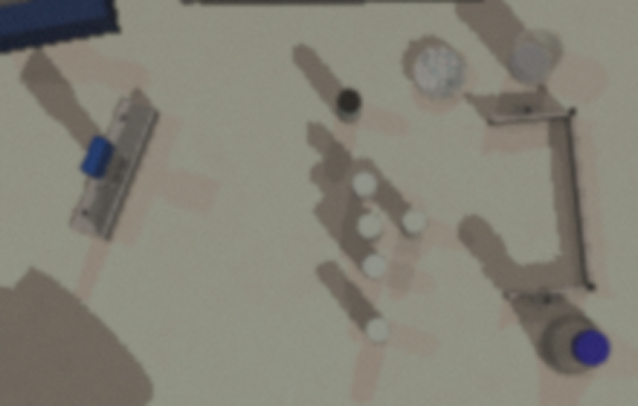

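View pics/scene1.png

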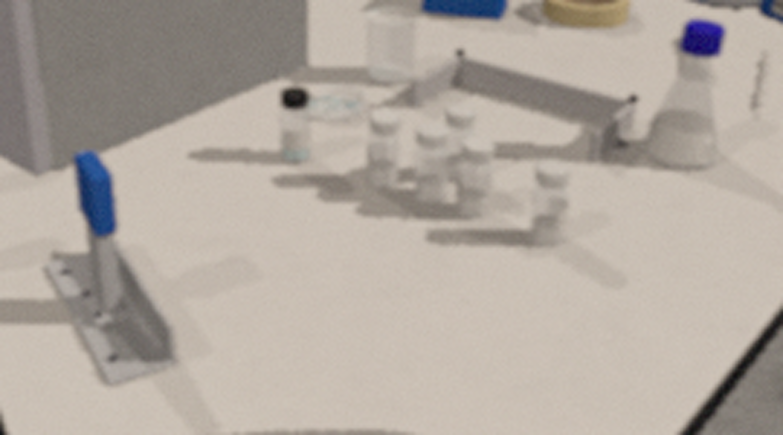

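Cap positions agree between the two cameras, and the sizes match the spec (grip 16x39 mm, frame about 193 mm wide).

- **Straightedge:** grip at (0.575, 0.177), face yaw about -110.8°.
- **Frame:** mouth at about (0.530, -0.233), yaw -85.9°.

The tool is already aligned to the grip within 1.5°, so I'll move above it now.

Request:
send_rows --commands '[[[-0.9, -0.4, 0.3, 0, 0, -0.2], [-0.9, -0.4, 0.3, 0, 0, 0], [-0.9, -0.4, 0.3, 0, 0, 0], [-0.9, -0.4, 0.3, 0, 0, 0], [-0.9, -0.4, 0.3, 0, 0, 0], [-0.9, -0.4, 0.3, 0, 0, 0], [-0.9, -0.4, 0.3, 0, 0, 0], [-0.9, -0.4, 0.3, 0, 0, 0]]]' --jaw 1

```text
time_s: 1.77
eef_pos: [0.3852, 0.3632, 0.3325]
eef_rot: [0.0, 0.183, 0.983, 0.0]
wrist_force: [0.2, 0.6, 0.3]
opening: 0.998
grasp_force: 0.0
```

Request:
send_rows --commands '[[[-0.9, -0.4, 0.1, 0, 0, 0], [-0.9, -0.4, 0.1, 0, 0, 0], [-0.9, -0.4, 0, 0, 0, 0], [-0.9, -0.4, 0, 0, 0, 0], [-0.9, -0.4, 0, 0, 0, 0], [-0.9, -0.4, 0, 0, 0, 0], [-0.9, -0.4, 0, 0, 0, 0], [-0.9, -0.4, 0, 0, 0, 0]]]'

```text
time_s: 2.43
eef_pos: [0.5522, 0.1957, 0.3267]
eef_rot: [0.0, 0.183, 0.983, 0.0]
wrist_force: [1.0, -0.2, 0.7]
opening: 1.002
grasp_force: 0.0
```

```bash
cat >> h.py <<'E'
from scipy.spatial.transform import Rotation as R
def rot(s): q=s["eef_rot"];return R.from_quat([q[1],q[2],q[3],q[0]])
def delta(x,y,z,faceyaw=None):
    "total shift (in units of 3 cm, axes as now) and yaw turn (units of .1 rad about tool z)"
    s=status.get_obs();r=rot(s);m=r.as_matrix();d=m.T@(np.array([x,y,z])-s["eef_pos"])/.03
    fy=np.degrees(np.arctan2(-m[1,1],-m[0,1]))
    t=0 if faceyaw is None else -np.radians(faceyaw-fy)/.1
    print("t",s["time_s"],"pos",np.round(s["eef_pos"],4),"fyaw",round(fy,2),"tilt",np.round(m[:,2],3),"d",np.round(d,2),"turn",round(t,2),"F",np.round(s["wrist_force"],1),"open",round(s["opening"],3),round(s["grasp_force"],1),"q",np.round(s["q"],2))
E
python3 - <<'E'
from h import *
delta(.5755,.177,.252,-110.8)
p=imaging.camera("wrist");cv2.imwrite("pics/w0.png",p["image"])
for r in models.regions_of(p,"straightedge")[:1]:
    c=cloud(p,r["region"]);t=c[(c[:,2]>.108)&(c[:,2]<.122)]
    print(r["confidence"],len(t),cv2.minAreaRect((t[:,:2]*1000).astype(np.float32)) if len(t)>3 else 0)
E
```

```text
t 2.4333 pos [0.5522 0.1957 0.3267] fyaw -111.14 tilt [ 0.  0. -1.] d [-0.95 -0.3   2.49] turn -0.06 F [ 1.  -0.2  0.7] open 1.002 0.0 q [ 0.14  0.28  1.65  0.    1.21 -1.06]
0.91 1238 ((575.73828125, 176.0740203857422), (15.706424713134766, 39.316253662109375), 68.80265808105469)
```

View pics/w0.png

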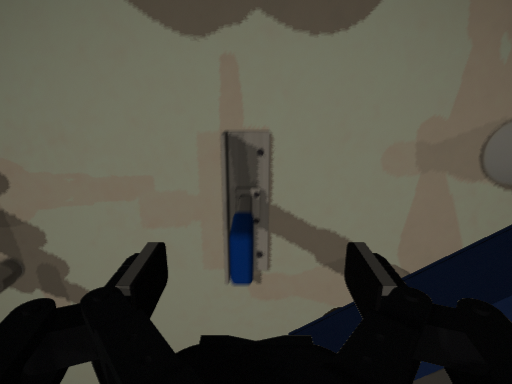

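The wrist view shows the grip at (241,248) px, midway between the open fingers. Its fitted position (0.5757, 0.1763) matches the other cameras. I'll descend and grip.

Request:
send_rows --commands '[[[-0.5, -0.2, 0, 0, 0, 0], [-0.45, -0.15, 0.2, 0, 0, 0], [0, 0, 0.6, 0, 0, 0], [0, 0, 0.6, 0, 0, 0], [0, 0, 0.6, 0, 0, 0], [0, 0, 0.5, 0, 0, 0]]]'

```text
time_s: 3.03
eef_pos: [0.5739, 0.1768, 0.2499]
eef_rot: [-0.001, 0.183, 0.983, -0.0]
wrist_force: [0.2, 0.2, 0.3]
opening: 1.0
grasp_force: 0.0
```

Request:
send_rows --commands '[[[0, 0, 0, 0, 0, 0], [0, 0, 0, 0, 0, 0], [0, 0, 0, 0, 0, 0], [0, 0, 0, 0, 0, 0], [0, 0, 0, 0, 0, 0], [0, 0, 0, 0, 0, 0], [0, 0, 0, 0, 0, 0], [0, 0, 0, 0, 0, 0]]]' --jaw 0

```text
time_s: 3.7
eef_pos: [0.5746, 0.1769, 0.253]
eef_rot: [0.001, 0.183, 0.983, 0.0]
wrist_force: [-0.3, 0.3, 5.6]
opening: 0.177
grasp_force: 59.8
```

```bash
python3 - <<'E'
from h import *
delta(.314,-.104,.352,-40)
E
```

```text
t 3.7 pos [0.5746 0.1769 0.253 ] fyaw -111.13 tilt [ 0.002  0.    -1.   ] d [  4.72 -11.86  -3.32] turn -12.41 F [-0.3  0.3  5.6] open 0.177 59.8 q [ 0.1   0.41  1.65  0.    1.08 -1.1 ]
```

Request:
send_rows --commands '[[[0, 0, -0.5, 0, 0, 0], [0.1, -0.3, -0.8, 0, 0, 0], [0.2, -0.5, -0.8, 0, 0, 0], [0.3, -0.8, -0.7, 0, 0, 0], [0.35, -0.85, -0.5, 0, 0, 0], [0.35, -0.85, 0, 0, 0, 0], [0.35, -0.85, 0, 0, 0, 0], [0.35, -0.85, 0, 0, 0, 0]]]'

```text
time_s: 4.37
eef_pos: [0.4626, 0.0579, 0.3504]
eef_rot: [-0.0, 0.183, 0.983, -0.0]
wrist_force: [-0.0, -1.1, -2.2]
opening: 0.181
grasp_force: 59.1
```

Request:
send_rows --commands '[[[0.35, -0.85, 0, 0, 0, 0], [0.35, -0.85, 0, 0, 0, 0], [0.35, -0.85, 0, 0, 0, 0], [0.35, -0.85, 0, 0, 0, 0], [0.35, -0.85, 0, 0, 0, 0], [0.35, -0.85, 0, 0, 0, 0], [0.3, -0.8, 0, 0, 0, 0], [0.2, -0.6, 0, 0, 0, 0]]]'

```text
time_s: 5.03
eef_pos: [0.3193, -0.0958, 0.3501]
eef_rot: [-0.001, 0.184, 0.983, -0.0]
wrist_force: [0.1, -0.5, -1.6]
opening: 0.178
grasp_force: 59.1
```

Request:
send_rows --commands '[[[0, 0, 0, 0, 0, -0.8], [0, 0, 0, 0, 0, -0.9], [0, 0, 0, 0, 0, -0.9], [0, 0, 0, 0, 0, -0.9], [0, 0, 0, 0, 0, -0.9], [0, 0, 0, 0, 0, -0.9], [0, 0, 0, 0, 0, -0.9], [0, 0, 0, 0, 0, -0.9]]]'

```text
time_s: 5.7
eef_pos: [0.3206, -0.095, 0.3502]
eef_rot: [-0.0, -0.172, 0.985, 0.0]
wrist_force: [0.3, -0.1, -2.5]
opening: 0.183
grasp_force: 59.7
```

Request:
send_rows --commands '[[[0, 0, 0, 0, 0, -0.9], [0, 0, 0, 0, 0, -0.9], [0, 0, 0, 0, 0, -0.9], [0, 0, 0, 0, 0, -0.9], [0, 0, 0, 0, 0, -0.9], [0, 0, 0, 0, 0, -0.8], [0, 0, 0, 0, 0, 0]]]'

```text
time_s: 6.28
eef_pos: [0.3206, -0.095, 0.3502]
eef_rot: [-0.0, -0.423, 0.906, 0.0]
wrist_force: [-1.2, -0.8, -2.5]
opening: 0.183
grasp_force: 59.7
```

```bash
python3 - <<'E'
from h import *
delta(.314,-.104,.254,-40)
E
```

```text
t 6.2833 pos [ 0.3206 -0.095   0.3502] fyaw -39.92 tilt [-0.001  0.001 -1.   ] d [ 0.37 -0.03  3.21] turn 0.01 F [-1.2 -0.8 -2.5] open 0.183 59.7 q [-0.65 -0.37  2.22 -0.    1.29 -3.09]
```

Joint 6 is close to its limit, so I'll use a -50° face yaw instead and then lower behind the stray.

Request:
send_rows --commands '[[[0, 0, 0, 0, 0, 0.9], [0, 0, 0, 0, 0, 0.85], [-0.24, 0.1, 0.4, 0, 0, 0], [0, 0, 0.8, 0, 0, 0], [0, 0, 0.8, 0, 0, 0], [0, 0, 0.7, 0, 0, 0], [0, 0, 0.3, 0, 0, 0], [0, 0, 0.1, 0, 0, 0]]]'

```text
time_s: 6.95
eef_pos: [0.3235, -0.0876, 0.2557]
eef_rot: [-0.001, -0.34, 0.94, 0.002]
wrist_force: [-0.3, -0.3, -2.6]
opening: 0.179
grasp_force: 59.6
```

```bash
python3 - <<'E'
from h import *
delta(.397,-.175,.2545,-50)
p=imaging.camera("scene");cv2.imwrite("pics/s2.png",cv2.resize(p["image"][120:320,150:420],None,fx=2.5,fy=2.5))
E
```

```text
t 6.95 pos [ 0.3235 -0.0876  0.2557] fyaw -50.25 tilt [-0.004  0.003 -1.   ] d [-0.02 -3.81  0.02] turn -0.04 F [-0.3 -0.3 -2.6] open 0.179 59.6 q [-0.62 -0.18  2.3   0.    1.02 -2.89]
```

View pics/s2.png

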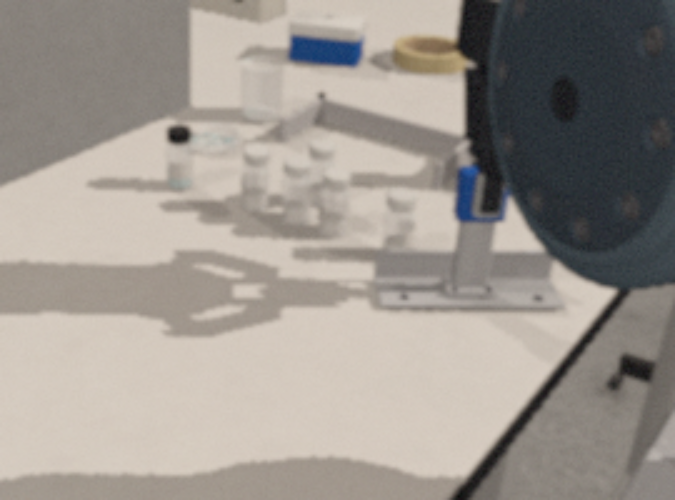

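The straightedge stands behind the stray, which is at (400,215) in the crop, and its near end clears the group. Pushing gently.

Request:
send_rows --commands '[[[0, -0.3, 0.05, 0, 0, 0], [0, -0.2, 0, 0, 0, 0], [0, -0.15, 0, 0, 0, 0], [0, -0.15, 0, 0, 0, 0], [0, -0.15, 0, 0, 0, 0], [0, -0.2, 0, 0, 0, 0], [0, -0.2, 0, 0, 0, 0], [0, -0.2, 0, 0, 0, 0]]]'

```text
time_s: 7.67
eef_pos: [0.3548, -0.1245, 0.2563]
eef_rot: [0.0, -0.341, 0.94, -0.0]
wrist_force: [0.5, 0.5, -2.5]
opening: 0.181
grasp_force: 59.7
```

Request:
send_rows --commands '[[[0, -0.2, 0, 0, 0, 0], [0, -0.2, 0, 0, 0, 0], [0, -0.2, 0, 0, 0, 0], [0, -0.2, 0, 0, 0, 0], [0, -0.2, 0, 0, 0, 0], [0, -0.2, 0, 0, 0, 0], [0, -0.2, 0, 0, 0, 0], [0, -0.2, 0, 0, 0, 0]]]'

```text
time_s: 8.33
eef_pos: [0.3856, -0.1613, 0.2562]
eef_rot: [-0.0, -0.341, 0.94, -0.0]
wrist_force: [-0.1, -0.1, -2.5]
opening: 0.179
grasp_force: 59.6
```

Request:
send_rows --commands '[[[0, -0.2, 0, 0, 0, 0], [0, -0.2, 0, 0, 0, 0], [0, -0.15, 0, 0, 0, 0], [0, -0.1, 0, 0, 0, 0], [0, -0.05, 0, 0, 0, 0], [0, 0, 0, 0, 0, 0]]]'

```text
time_s: 8.83
eef_pos: [0.3988, -0.1772, 0.2562]
eef_rot: [-0.0, -0.341, 0.94, -0.0]
wrist_force: [0.2, 0.0, -2.3]
opening: 0.181
grasp_force: 59.6
```

```bash
cat >> h.py <<'E'
def caps():
    p=imaging.camera("top");c=cloud(p);g=(c[:,2]>.048)&(c[:,2]<.072)&(c[:,0]>.34)&(c[:,0]<.68)&(c[:,1]>-.34)&(c[:,1]<-.03)
    im=np.zeros((400,340),np.uint8);q=c[g];im[((q[:,0]-.33)*1000).astype(int),((q[:,1]+.36)*1000).astype(int)]=1
    im=cv2.dilate(im,np.ones((3,3)));n,l,s,ce=cv2.connectedComponentsWithStats(im)
    print("caps",[(round(float(a[1])/1000+.33,3),round(float(a[0])/1000-.36,3),int(t[4])) for a,t in zip(ce[1:],s[1:]) if t[4]>60]);return p
E
python3 - <<'E'
from h import *
delta(.397,-.175,.2545,-50)
p=caps()
print([(round(r["confidence"],2),np.round(onplane(p,r["centre"],.06),3)) for r in models.recognise(p,"vial_a")])
E
```

```text
t 8.8333 pos [ 0.3988 -0.1772  0.2562] fyaw -50.12 tilt [-0. -0. -1.] d [-0.    0.09  0.06] turn -0.02 F [ 0.2  0.  -2.3] open 0.181 59.6 q [-0.69  0.07  2.06 -0.    1.   -2.96]
caps [(0.466, -0.099, 444), (0.507, -0.095, 480), (0.511, -0.141, 492), (0.55, -0.089, 465), (0.636, -0.076, 477), (0.667, -0.259, 111)]
[(0.61, array([ 0.451, -0.124,  0.06 ])), (0.55, array([ 0.625, -0.073,  0.06 ])), (0.5, array([ 0.502, -0.096,  0.06 ])), (0.43, array([ 0.511, -0.147,  0.06 ])), (0.42, array([ 0.541, -0.093,  0.06 ]))]
```

Request:
send_rows --commands '[[[0, 0.3, 0, 0, 0, 0], [0, 0.5, 0, 0, 0, 0], [0, 0.5, -0.2, 0, 0, 0], [0, 0, -0.8, 0, 0, 0], [0, 0, -0.8, 0, 0, 0], [0, 0, -0.8, 0, 0, 0], [0, 0, -0.7, 0, 0, 0], [0, 0, 0, 0, 0, 0.8]]]'

```text
time_s: 9.6
eef_pos: [0.3743, -0.1471, 0.3594]
eef_rot: [0.002, -0.304, 0.953, -0.003]
wrist_force: [1.1, -0.5, -2.0]
opening: 0.179
grasp_force: 59.8
```

Request:
send_rows --commands '[[[0, 0, 0, 0, 0, 0.9], [0, 0, 0, 0, 0, 0.9], [0, 0, 0, 0, 0, 0.9], [0, 0, 0, 0, 0, 0.9], [0, 0, 0, 0, 0, 0.9], [0, 0, 0, 0, 0, 0.9], [0, 0, 0, 0, 0, 0]]]'

```text
time_s: 10.18
eef_pos: [0.373, -0.1463, 0.3549]
eef_rot: [-0.0, -0.037, 0.999, 0.0]
wrist_force: [0.2, 0.2, -2.0]
opening: 0.179
grasp_force: 59.8
```

```bash
python3 - <<'E'
from h import *
delta(.5145,-.0177,.352,-85.9)
E
```

```text
t 10.1833 pos [ 0.373  -0.1463  0.3549] fyaw -85.8 tilt [-0.  0. -1.] d [-5.02  3.93  0.1 ] turn 0.02 F [ 0.2  0.2 -2. ] open 0.179 59.8 q [-0.67 -0.18  2.07  0.    1.25 -2.32]
```

Request:
send_rows --commands '[[[-0.5, 0.6, 0, 0, 0, 0], [-0.7, 0.7, 0, 0, 0, 0], [-0.7, 0.7, 0, 0, 0, 0], [-0.7, 0.6, 0, 0, 0, 0], [-0.7, 0.5, 0, 0, 0, 0], [-0.7, 0.4, 0, 0, 0, 0], [-0.6, 0.3, 0, 0, 0, 0], [-0.4, 0.13, 0, 0, 0, 0]]]'

```text
time_s: 10.85
eef_pos: [0.515, -0.0162, 0.355]
eef_rot: [-0.0, -0.041, 0.999, 0.0]
wrist_force: [-0.6, -1.0, -1.9]
opening: 0.177
grasp_force: 59.9
```

```bash
python3 - <<'E'
from h import *
delta(.5145,-.0177,.2555,-85.9)
p=caps()
p=imaging.camera("scene");cv2.imwrite("pics/s3.png",cv2.resize(p["image"][120:320,150:420],None,fx=2.5,fy=2.5))
print([(round(r["confidence"],2),np.round(np.median(cloud(p,r["region"]),0),3)) for r in models.regions_of(p,"vial_a")])
E
```

```text
t 10.85 pos [ 0.515  -0.0162  0.355 ] fyaw -85.35 tilt [-0.     0.001 -1.   ] d [ 0.02 -0.05  3.32] turn 0.1 F [-0.6 -1.  -1.9] open 0.177 59.9 q [-0.26  0.1   1.8   0.    1.24 -1.91]
caps [(0.387, -0.295, 455), (0.457, -0.174, 499), (0.466, -0.099, 441), (0.507, -0.095, 495), (0.512, -0.141, 497), (0.55, -0.09, 447), (0.638, -0.077, 423), (0.665, -0.279, 115)]
[(0.69, array([ 0.502, -0.086,  0.027])), (0.63, array([ 0.463, -0.089,  0.036])), (0.58, array([ 0.454, -0.164,  0.034])), (0.55, array([ 0.546, -0.079,  0.025])), (0.5, array([ 0.506, -0.129,  0.034]))]
```

View pics/s3.png

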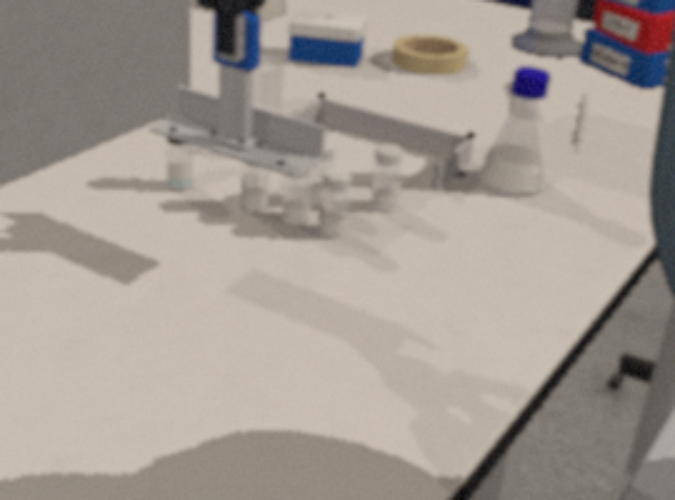

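All vials are upright, with the stray now at (0.457, -0.174), which is too close to the face's left end. I'll nudge it about 35 mm further into the lane with the straightedge's end, starting by going back over to its left.

```bash
python3 - <<'E'
from h import *
delta(.353,-.1795,.2555,-85.9)
E
```

```text
t 11.0 pos [ 0.5141 -0.0174  0.3548] fyaw -85.42 tilt [-0.001  0.    -1.   ] d [ 5.78 -4.96  3.31] turn 0.08 F [-0.3 -0.2 -2.4] open 0.18 59.9 q [-0.26  0.1   1.81 -0.    1.24 -1.92]
```

Request:
send_rows --commands '[[[0.6, -0.4, 0, 0, 0, 0.08], [0.8, -0.6, 0, 0, 0, 0], [0.8, -0.7, 0, 0, 0, 0], [0.8, -0.7, 0, 0, 0, 0], [0.8, -0.7, 0, 0, 0, 0], [0.8, -0.7, 0, 0, 0, 0], [0.7, -0.7, 0, 0, 0, 0], [0.48, -0.46, 0, 0, 0, 0]]]'

```text
time_s: 11.67
eef_pos: [0.3489, -0.1794, 0.3549]
eef_rot: [-0.0, -0.034, 0.999, -0.0]
wrist_force: [0.4, 0.7, -1.6]
opening: 0.176
grasp_force: 60.0
```

Request:
send_rows --commands '[[[0, 0, 0.5, 0, 0, 0], [0, 0, 0.8, 0, 0, 0], [0, 0, 0.8, 0, 0, 0], [0, 0, 0.7, 0, 0, 0], [0, 0, 0.4, 0, 0, 0], [0, 0, 0.1, 0, 0, 0], [0, 0, 0, 0, 0, 0]]]'

```text
time_s: 12.25
eef_pos: [0.3505, -0.178, 0.2555]
eef_rot: [-0.001, -0.034, 0.999, 0.001]
wrist_force: [-1.1, -0.1, -1.7]
opening: 0.181
grasp_force: 59.9
```

```bash
python3 - <<'E'
from h import *
delta(.353,-.1795,.2555,-85.9)
p=caps()
E
```

```text
t 12.25 pos [ 0.3505 -0.178   0.2555] fyaw -86.07 tilt [-0.002  0.002 -1.   ] d [-0.08 -0.05 -0.  ] turn -0.03 F [-1.1 -0.1 -1.7] open 0.181 59.9 q [-0.77 -0.02  2.17 -0.    1.   -2.41]
caps [(0.385, -0.297, 525), (0.458, -0.174, 499), (0.466, -0.099, 450), (0.507, -0.095, 480), (0.512, -0.141, 487), (0.55, -0.09, 466), (0.637, -0.076, 474), (0.666, -0.265, 166)]
```

Request:
send_rows --commands '[[[-0.2, 0, 0, 0, 0, 0], [-0.2, 0, 0, 0, 0, 0], [-0.1, 0, 0, 0, 0, 0], [-0.1, 0, 0, 0, 0, 0], [-0.15, 0, 0, 0, 0, 0], [-0.15, 0, 0, 0, 0, 0], [-0.15, 0, 0, 0, 0, 0], [-0.15, 0, 0, 0, 0, 0]]]'

```text
time_s: 12.97
eef_pos: [0.3879, -0.1759, 0.2562]
eef_rot: [-0.0, -0.034, 0.999, 0.0]
wrist_force: [0.6, -0.1, -2.3]
opening: 0.183
grasp_force: 60.0
```

Request:
send_rows --commands '[[[-0.15, 0, 0, 0, 0, 0], [-0.15, 0, 0, 0, 0, 0], [-0.15, 0, 0, 0, 0, 0], [-0.1, 0, 0, 0, 0, 0], [0, 0, 0, 0, 0, 0]]]'

```text
time_s: 13.38
eef_pos: [0.4045, -0.1749, 0.2563]
eef_rot: [0.0, -0.034, 0.999, -0.0]
wrist_force: [0.1, 0.5, -2.9]
opening: 0.179
grasp_force: 60.0
```

```bash
python3 - <<'E'
from h import *
delta(.353,-.1795,.2555,-85.9)
p=caps()
E
```

```text
t 13.3833 pos [ 0.4045 -0.1749  0.2563] fyaw -86.07 tilt [ 0. -0. -1.] d [ 1.72 -0.03  0.02] turn -0.03 F [ 0.1  0.5 -2.9] open 0.179 60.0 q [-0.68  0.08  2.05  0.    1.   -2.32]
caps [(0.466, -0.099, 450), (0.5, -0.168, 267), (0.507, -0.095, 483), (0.512, -0.141, 484), (0.55, -0.09, 471), (0.637, -0.076, 459), (0.663, -0.276, 70), (0.669, -0.255, 82)]
```

Request:
send_rows --commands '[[[0.3, 0, 0, 0, 0, 0], [0.35, 0, -0.2, 0, 0, 0], [0, 0, -0.8, 0, 0, 0], [0, 0, -0.9, 0, 0, 0], [0, 0, -0.9, 0, 0, 0], [0, 0, -0.5, 0, 0, 0], [-0.3, 0.4, 0, 0, 0, 0], [-0.5, 0.6, 0, 0, 0, 0]]]'

```text
time_s: 14.1
eef_pos: [0.4056, -0.1456, 0.3566]
eef_rot: [0.001, -0.033, 0.999, -0.001]
wrist_force: [0.2, -0.3, -3.4]
opening: 0.182
grasp_force: 60.0
```

Request:
send_rows --commands '[[[-0.6, 0.7, 0, 0, 0, 0], [-0.6, 0.7, 0, 0, 0, 0], [-0.6, 0.7, 0, 0, 0, 0], [-0.6, 0.7, 0, 0, 0, 0], [-0.6, 0.6, 0, 0, 0, 0], [-0.5, 0.4, 0, 0, 0, 0], [-0.2, 0.15, 0, 0, 0, 0], [0, 0, 0, 0, 0, 0]]]'

```text
time_s: 14.77
eef_pos: [0.5091, -0.0182, 0.3549]
eef_rot: [-0.0, -0.035, 0.999, 0.0]
wrist_force: [0.2, -0.5, -2.4]
opening: 0.176
grasp_force: 60.0
```

```bash
python3 - <<'E'
from h import *
delta(.5085,-.018,.2555,-85.9)
p=caps()
r=models.regions_of(p,"frame")[0];c=cloud(p,r["region"]);u=c[(c[:,2]>.018)&(c[:,2]<.035)&(c[:,1]>-.36)]
print("framerect",len(u),cv2.minAreaRect((u[:,:2]*1000).astype(np.float32)))
E
```

```text
t 14.7667 pos [ 0.5091 -0.0182  0.3549] fyaw -85.99 tilt [-0.  0. -1.] d [0.02 0.01 3.31] turn -0.02 F [ 0.2 -0.5 -2.4] open 0.176 60.0 q [-0.27  0.09  1.82 -0.    1.24 -1.91]
caps [(0.387, -0.296, 480), (0.466, -0.099, 448), (0.496, -0.171, 500), (0.507, -0.096, 480), (0.512, -0.141, 478), (0.549, -0.091, 407), (0.637, -0.076, 474), (0.667, -0.263, 142)]
framerect 255 ((532.9615478515625, -276.39202880859375), (191.94790649414062, 90.23198699951172), 4.415105819702148)
```

Request:
send_rows --commands '[[[0, 0, 0.5, 0, 0, 0], [0, 0, 0.8, 0, 0, 0], [0, 0, 0.8, 0, 0, 0], [0, 0, 0.7, 0, 0, 0], [0, 0, 0.4, 0, 0, 0], [0, 0, 0.1, 0, 0, 0], [0, -0.3, 0, 0, 0, 0], [0, -0.4, 0, 0, 0, 0]]]'

```text
time_s: 15.53
eef_pos: [0.5103, -0.0407, 0.2569]
eef_rot: [0.0, -0.034, 0.999, -0.0]
wrist_force: [-0.4, -0.1, -1.8]
opening: 0.173
grasp_force: 60.0
```

Request:
send_rows --commands '[[[0, -0.3, 0, 0, 0, 0], [0, -0.15, 0, 0, 0, 0], [0, -0.1, 0, 0, 0, 0], [0, -0.1, 0, 0, 0, 0], [0, -0.1, 0, 0, 0, 0], [0, -0.15, 0, 0, 0, 0], [0, -0.15, 0, 0, 0, 0], [0, -0.15, 0, 0, 0, 0]]]'

```text
time_s: 16.2
eef_pos: [0.5129, -0.0759, 0.2561]
eef_rot: [-0.0, -0.034, 0.999, 0.0]
wrist_force: [0.0, 1.6, -2.1]
opening: 0.177
grasp_force: 60.0
```

Request:
send_rows --commands '[[[0, -0.15, 0, 0, 0, 0], [0, -0.15, 0, 0, 0, 0], [0, -0.15, 0, 0, 0, 0], [0, -0.15, 0, 0, 0, 0], [0, -0.15, 0, 0, 0, 0], [0, -0.15, 0, 0, 0, 0], [0, -0.15, 0, 0, 0, 0], [0, -0.15, 0, 0, 0, 0]]]'

```text
time_s: 16.87
eef_pos: [0.5153, -0.1121, 0.2562]
eef_rot: [-0.0, -0.034, 0.999, 0.0]
wrist_force: [-0.2, -0.2, -1.8]
opening: 0.183
grasp_force: 60.1
```

```bash
cat >> h.py <<'E'
def fr(v,m=(.530,-.2335),a=-85.8):
    t=np.radians(a);x=np.array([np.cos(t),np.sin(t)]);y=np.array([-x[1],x[0]]);d=np.array(v[:2])-m;return np.round([d@x*1000,d@y*1000],1)
def face(): s=status.get_obs();m=rot(s).as_matrix();n=-m[:2,1];print("face in frame",fr(s["eef_pos"][:2]+.021*n))
def white():
    p=imaging.camera("scene")
    for r in models.regions_of(p,"vial_a"):
        if r["confidence"]<.3: continue
        c=cloud(p,r["region"]);c=c[(c[:,2]>.05)&(c[:,2]<.066)];print("scene vial",round(r["confidence"],2),np.round(r["centre"]),fr(np.median(c,0)) if len(c) else 0)
    return p
E
python3 - <<'E'
from h import *
delta(.524,-.233,.2555,-85.9);face();caps()
p=white();cv2.imwrite("pics/s4.png",cv2.resize(p["image"][120:270,190:400],None,fx=3.5,fy=3.5))
E
```

```text
t 16.8667 pos [ 0.5153 -0.1121  0.2562] fyaw -86.09 tilt [-0.  0. -1.] d [-0.01 -4.04  0.02] turn -0.03 F [-0.2 -0.2 -1.8] open 0.183 60.1 q [-0.44  0.26  1.84  0.    1.04 -2.08]
face in frame [-101.2   -5.8]
caps [(0.386, -0.295, 480), (0.473, -0.143, 150), (0.489, -0.192, 111), (0.666, -0.262, 116)]
scene vial 0.47 [296. 186.] [-93.2 -52.3]
scene vial 0.41 [279. 179.] [-93.4 -13.1]
```

View pics/s4.png

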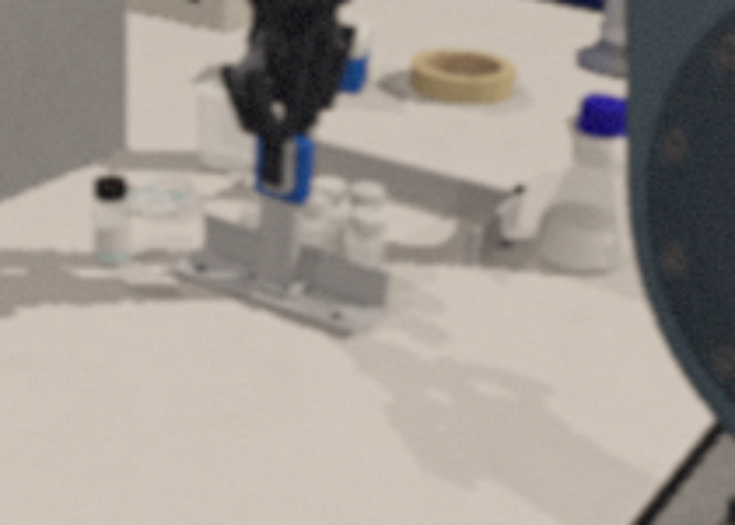

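The group is gathering in front of the face, all upright. A few mm more, then a pause outside the mouth.

Request:
send_rows --commands '[[[0, -0.15, 0, 0, 0, 0], [0, -0.15, 0, 0, 0, 0], [0, -0.15, 0, 0, 0, 0], [0, -0.15, 0, 0, 0, 0], [0, -0.1, 0, 0, 0, 0], [0, 0, 0, 0, 0, 0], [0, 0, 0, 0, 0, 0], [0, 0, 0, 0, 0, 0]]]'

```text
time_s: 17.68
eef_pos: [0.5167, -0.1326, 0.2562]
eef_rot: [-0.0, -0.034, 0.999, -0.0]
wrist_force: [0.1, -0.1, -2.8]
opening: 0.177
grasp_force: 60.0
```

```bash
python3 - <<'E'
from h import *
delta(.524,-.233,.2555,-85.9);face()
p=caps();cv2.imwrite("pics/t5.png",cv2.resize(p["image"][130:260,230:360],None,fx=4.5,fy=4.5,interpolation=cv2.INTER_CUBIC));white()
E
```

```text
t 17.6833 pos [ 0.5167 -0.1326  0.2562] fyaw -86.1 tilt [-0. -0. -1.] d [-0.01 -3.35  0.02] turn -0.03 F [ 0.1 -0.1 -2.8] open 0.177 60.0 q [-0.47  0.28  1.82 -0.    1.04 -2.11]
face in frame [-80.6  -6. ]
caps [(0.386, -0.296, 493), (0.474, -0.165, 249), (0.637, -0.075, 420), (0.667, -0.262, 137)]
scene vial 0.7 [300. 184.] [-74.6 -54.3]
scene vial 0.42 [292. 178.] [-56.7 -29.9]
```

View pics/t5.png

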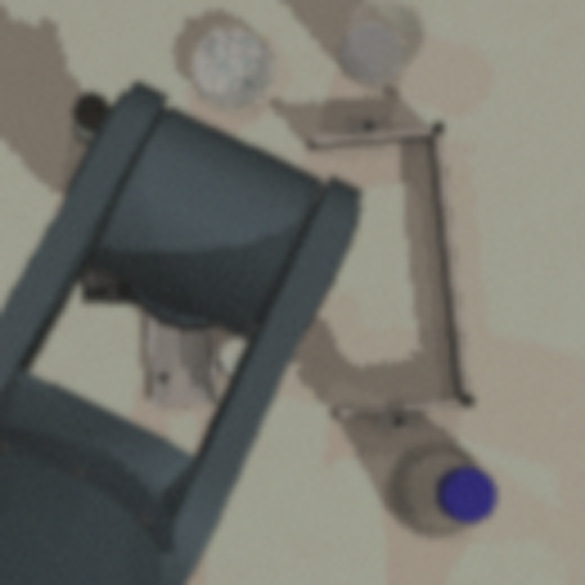

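The straightedge is square to the mouth and inside its width (lateral -81 to +69 mm against ±90). Pushing the group in.

Request:
send_rows --commands '[[[0, -0.1, 0, 0, 0, 0], [0, -0.15, 0, 0, 0, 0], [0, -0.15, 0, 0, 0, 0], [0, -0.15, 0, 0, 0, 0], [0, -0.15, 0, 0, 0, 0], [0, -0.15, 0, 0, 0, 0], [0, -0.15, 0, 0, 0, 0], [0, -0.15, 0, 0, 0, 0]]]'

```text
time_s: 18.5
eef_pos: [0.5191, -0.1676, 0.2562]
eef_rot: [-0.0, -0.034, 0.999, 0.0]
wrist_force: [-0.2, 1.1, -2.8]
opening: 0.178
grasp_force: 60.0
```

Request:
send_rows --commands '[[[0, -0.15, 0, 0, 0, 0], [0, -0.15, 0, 0, 0, 0], [0, -0.15, 0, 0, 0, 0], [0, -0.15, 0, 0, 0, 0], [0, -0.15, 0, 0, 0, 0], [0, -0.15, 0, 0, 0, 0], [0, -0.15, 0, 0, 0, 0], [0, -0.15, 0, 0, 0, 0]]]'

```text
time_s: 19.17
eef_pos: [0.5216, -0.2033, 0.2562]
eef_rot: [-0.0, -0.034, 0.999, 0.0]
wrist_force: [-0.4, 1.2, -2.0]
opening: 0.183
grasp_force: 60.0
```

```bash
python3 - <<'E'
from h import *
delta(.524,-.233,.2555,-85.9);face()
p=white();cv2.imwrite("pics/s6.png",cv2.resize(p["image"][110:260,190:400],None,fx=3.5,fy=3.5))
E
```

```text
t 19.1667 pos [ 0.5216 -0.2033  0.2562] fyaw -86.09 tilt [-0.  0. -1.] d [-0.01 -0.99  0.02] turn -0.03 F [-0.4  1.2 -2. ] open 0.183 60.0 q [-0.58  0.33  1.76 -0.    1.06 -2.22]
face in frame [-9.7 -6.3]
scene vial 0.68 [314. 175.] [ -5.9 -54.4]
scene vial 0.64 [301. 169.] [ -2.  -15.7]
scene vial 0.5 [280. 165.] [-7.  36.7]
```

View pics/s6.png

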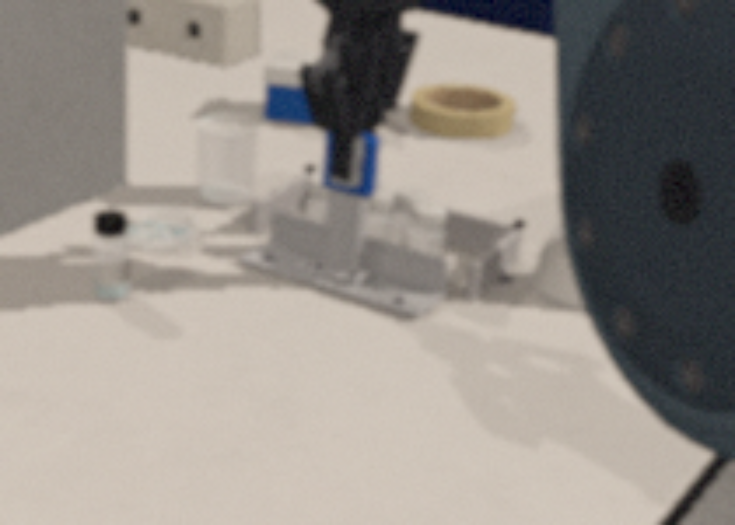

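Going well. About 23 mm more puts the face 13 mm inside.

Request:
send_rows --commands '[[[0, -0.1, 0, 0, 0, 0], [0, -0.15, 0, 0, 0, 0], [0, -0.15, 0, 0, 0, 0], [0, -0.15, 0, 0, 0, 0], [0, -0.12, 0, 0, 0, 0], [0, -0.08, 0, 0, 0, 0], [0, 0, 0, 0, 0, 0]]]'

```text
time_s: 19.85
eef_pos: [0.5231, -0.2261, 0.2562]
eef_rot: [0.0, -0.034, 0.999, -0.0]
wrist_force: [0.2, -0.2, -2.5]
opening: 0.18
grasp_force: 60.0
```

```bash
python3 - <<'E'
from h import *
face();white()
E
```

```text
face in frame [13.1 -6.5]
```

Request:
send_rows --commands '[[[0, 0.2, 0, 0, 0, 0], [0, 0.4, 0, 0, 0, 0], [0, 0.6, 0, 0, 0, 0], [0, 0.8, 0, 0, 0, 0], [0, 0.8, 0, 0, 0, 0], [0, 0.8, 0, 0, 0, 0], [0, 0.7, 0, 0, 0, 0], [0, 0.5, 0, 0, 0, 0]]]'

```text
time_s: 20.62
eef_pos: [0.5125, -0.0787, 0.2561]
eef_rot: [-0.0, -0.035, 0.999, 0.0]
wrist_force: [-0.4, 0.2, -3.0]
opening: 0.181
grasp_force: 60.0
```

Request:
send_rows --commands '[[[0, 0.2, 0, 0, 0, 0], [0, 0.1, 0, 0, 0, 0], [0, 0, 0, 0, 0, 0]]]'

```text
time_s: 20.87
eef_pos: [0.5126, -0.072, 0.2563]
eef_rot: [0.0, -0.035, 0.999, -0.0]
wrist_force: [0.3, -1.0, -2.4]
opening: 0.179
grasp_force: 60.0
```

```bash
cat > v.py <<'E'
from h import *
delta(.524,-.233,.2525,-85.9);face()
p=imaging.camera("top");c=cloud(p);g=(c[:,2]>.048)&(c[:,2]<.072)&(c[:,0]>.34)&(c[:,0]<.68)&(c[:,1]>-.34)&(c[:,1]<-.03)
im=np.zeros((400,340),np.uint8);q=c[g];im[((q[:,0]-.33)*1000).astype(int),((q[:,1]+.36)*1000).astype(int)]=1
im=cv2.dilate(im,np.ones((3,3)));n,l,s,ce=cv2.connectedComponentsWithStats(im)
for a,t in zip(ce[1:],s[1:]):
    if t[4]>60: w=(a[1]/1000+.33,a[0]/1000-.36);print(np.round(w,3),"frame",fr(w),int(t[4]))
white()
E
python3 v.py
```

```text
t 20.8667 pos [ 0.5126 -0.072   0.2563] fyaw -86.02 tilt [ 0. -0. -1.] d [-0.01 -5.38  0.13] turn -0.02 F [ 0.3 -1.  -2.4] open 0.179 60.0 q [-0.37  0.24  1.86 -0.    1.03 -2.01]
face in frame [-141.3   -5.6]
[ 0.385 -0.296] frame [  51.6 -148.8] 500
[ 0.479 -0.263] frame [ 25.6 -53.3] 499
[ 0.502 -0.281] frame [ 44.9 -31.4] 455
[ 0.542 -0.263] frame [30.5 10.1] 1398
[ 0.637 -0.076] frame [-149.  118.] 486
[ 0.669 -0.257] frame [ 33.6 136.6] 90
scene vial 0.72 [284. 167.] [17.7 31.3]
scene vial 0.68 [312. 178.] [ 17.6 -54.1]
scene vial 0.48 [302. 172.] [ 17.1 -14. ]
scene vial 0.43 [295. 167.] [30.2 11.7]
scene vial 0.34 [218. 183.] [-156.3  116.1]
```

All five vials are inside, with the rearmost about 11 mm past the mouth. Now I'll set the straightedge down.

Request:
send_rows --commands '[[[0, 0, 0.05, 0, 0, 0], [0, 0, 0.05, 0, 0, 0], [0, 0, 0.04, 0, 0, 0], [0, 0, 0, 0, 0, 0], [0, 0, 0, 0, 0, 0]]]'

```text
time_s: 21.43
eef_pos: [0.5127, -0.0734, 0.2529]
eef_rot: [-0.0, -0.034, 0.999, -0.0]
wrist_force: [-5.2, -0.7, 9.0]
opening: 0.179
grasp_force: 61.5
```

Contact with the worktop shows in the wrist force (9 N). Releasing and rising.

Request:
send_rows --commands '[[[0, 0, 0, 0, 0, 0], [0, 0, 0, 0, 0, 0], [0, 0, 0, 0, 0, 0], [0, 0, 0, 0, 0, 0], [0, 0, 0, 0, 0, 0], [0, 0, 0, 0, 0, 0], [0, 0, 0, 0, 0, 0], [0, 0, 0, 0, 0, 0]]]' --jaw 1

```text
time_s: 22.1
eef_pos: [0.5127, -0.0727, 0.2519]
eef_rot: [-0.0, -0.034, 0.999, 0.0]
wrist_force: [0.4, -0.3, -0.5]
opening: 0.996
grasp_force: 0.0
```

Request:
send_rows --commands '[[[0, 0, -0.3, 0, 0, 0], [0, 0, -0.5, 0, 0, 0], [0, 0, -0.8, 0, 0, 0], [0, 0, -0.8, 0, 0, 0], [0, 0, -0.8, 0, 0, 0], [0, 0, -0.5, 0, 0, 0], [0, 0, 0, 0, 0, 0], [0, 0, 0, 0, 0, 0]]]'

```text
time_s: 22.77
eef_pos: [0.5128, -0.0728, 0.3642]
eef_rot: [0.001, -0.034, 0.999, -0.001]
wrist_force: [-0.4, 0.3, -0.6]
opening: 1.0
grasp_force: 0.0
```

```bash
python3 v.py; python3 - <<'E'
from h import *
p=imaging.camera("scene");cv2.imwrite("pics/s7.png",cv2.resize(p["image"][110:280,180:400],None,fx=3.4,fy=3.4))
for o in["bystander_flask","bystander_beaker","bystander_dish","black_vial"]:
    r=models.regions_of(p,o)[:1]
    for x in r: print(o,np.round(np.median(cloud(p,x["region"]),0),3))
E
```

```text
t 22.7667 pos [ 0.5128 -0.0728  0.3642] fyaw -86.09 tilt [ 0.003 -0.001 -1.   ] d [ 0.   -5.35  3.73] turn -0.03 F [-0.4  0.3 -0.6] open 1.0 0.0 q [-0.37  0.09  1.79 -0.    1.25 -2.01]
face in frame [-140.6   -5.4]
[ 0.384 -0.297] frame [  52.3 -150.4] 522
[ 0.479 -0.263] frame [ 25.5 -53.4] 484
[ 0.502 -0.281] frame [ 45.  -31.3] 451
[ 0.531 -0.266] frame [32.6 -1.2] 938
[ 0.564 -0.257] frame [25.7 32.3] 470
[ 0.662 -0.272] frame [ 48.1 129.3] 81
scene vial 0.78 [285. 168.] [17.1 31.9]
scene vial 0.65 [300. 172.] [ 17.4 -12.7]
scene vial 0.63 [235. 177.] 0
scene vial 0.55 [308. 173.] [ 35.5 -29.7]
bystander_flask [ 0.379 -0.29   0.045]
```

View pics/s7.png

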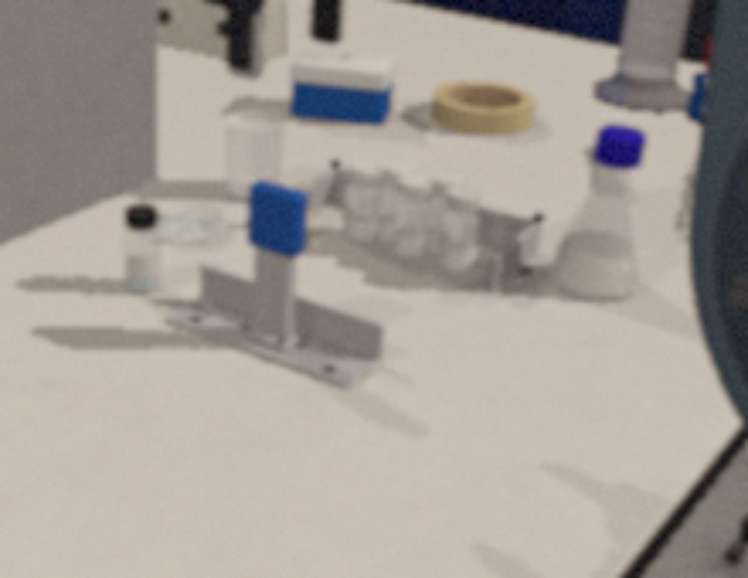

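The straightedge stands free on the worktop, the five vials are upright inside the frame, and the bystanders haven't moved. Handing in.

```bash
python3 -c "
from bench import ctrl;print(ctrl.hand_in())"
```

```text
the job is handed in; nothing more can be done
None
```

The job is handed in: all five white-capped vials are upright and fully inside the frame, the straightedge stands free on the worktop outside it, and the other items look undisturbed, at about 23 s on the robot's clock.

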